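Clear the sample fixture and set its hold-down nut

TASK

Get the sample fixture ready for the next carrier: with the scraper in the gripper, push the three loose chips off the plate into the blue gutter along its far edge (never touching a chip with the fingers), then stand the scraper upright back on its grey mat and let it go. After that screw the green knurled nut down (clockwise from above) until it bottoms out, back it off a quarter turn to leave the slip gap, and finish still holding the nut in the gripper. Leave everything else on the bench where it is.

Things in the scene. Friction and masses are not known exactly. Their poses are not given: they have to be found in the camera images.
- fixture: sample fixture fixed to the bench: aluminium plate 130 (x) x 260 (y) x 20 high, top at z = 20; origin under its centre on the bench, z up. At x = 0, y = 88 a 12 dia steel stud (top at z = 75) stands on a dark ledge 110 (x) x 56 (y), top at z = 30; on it lie a brass disc 54 dia x 4 and above that the green nut
- field (a point): centre of the area of the plate where the chips lie, on the plate's top (fixture x = 0, y = -35, z = 20); chips lie within x +-40 and y +-50 of it; axes as the fixture's
- gutter (a point): centre of the blue gutter's floor (fixture x = 90, y = 0, z = 3); it runs along the plate's far edge at fixture x = 65 to 115, 260 long; 47 free width inside, walls 3 thick and 14 high, lower than the plate's top
- chip0_mid (a point): centre of a loose orange chip, 14 x 12 x 6 high, 10 g, lying flat on the plate
- chip1_mid (a point): centre of a loose orange chip, 14 x 12 x 6 high, 10 g, lying flat on the plate
- chip2_mid (a point): centre of a loose orange chip, 14 x 12 x 6 high, 10 g, lying flat on the plate
- scraper_grip (a point): centre of the blue grip rib of the scraper, 36 above its underside; z up. The scraper: white base block 28 (x) x 120 (y) x 14 high, and on it the upright grip rib, 20 (x) x 60 (y), from 14 to 56 above the underside. Pinch the rib across its 20 (along x). About 160 g. It stands upright on the mat
- mat: grey mat fixed to the bench, 120 (x) x 180 (y) x 3 thick; origin under its centre
- nut (a joint): how far the nut is unscrewed from home, rad: 0 = bottomed out (hard stop), grows counter-clockwise seen from above (unscrewing); a quarter turn is 1.57. It starts at 2.2 to 3.2. The thread lifts the nut 8 mm per turn (1.27 mm per rad); it turns with about 0.1 N m of friction and stays where it is left
- nut_grip (a point): centre of the green knurled nut, 40 dia x 26 high, on the stud's axis, half-way up, 47 above the bench at home. It turns with the nut: its x axis is the white stripe on top, pointing along fixture +x when home. The stud sticks out 15 above the nut's top at home
- wash_bottle: white squeeze bottle with red cap, 50 dia x 80, loose bystander; origin under its centre
- sample_jar: amber glass jar with black lid, 48 dia x 60, loose bystander; origin under its centre
- dish: shallow glass dish, 90 dia x 18, loose bystander; origin under its centre
- chip_box: yellow open box with six compartments, 100 x 140 x 45, loose bystander; origin under its centre
- driver: screwdriver lying on the bench, loose bystander; origin under its middle
- dropper: small amber bottle, 34 dia x 75, loose bystander; origin under its centre
There are look-alikes about, which are no part of the job. Of the things that look like the mat, the smaller one is meant.

How it is judged:
By the outcome, as a careful person would: the job done as asked, in the order asked, and still so for the second after the job is handed in, while the arm keeps its last pose, push and grip.
It also fails if it takes over 72 s, if anything falls off the work surface, if the arm or the gripper's body presses on something with over 40 N, if the wrist force passes 120 N, or if a joint passes its speed limit or range.

ROBOT

A 7-joint arm with a two-finger parallel gripper is mounted at the origin on the work surface. World frame = base frame: x ahead of the robot, y to its left, z up, the work surface at z = 0. Lengths are in mm, angles in rad, forces in N, time in s.
With the tool pointing down it reaches from about 400 to 875 mm from the base axis. Payload 6.5 kg.
Tool frame: the origin (TCP) lies midway between the tips of the shut fingers; the grasp point (between the pads) lies 19 mm behind it; x points along the fingers, y is the direction in which the jaws open and shut, and the axes are right-handed (so a half turn about x gives the same grasp; the last joint's range is limited). The gripper opens to 88 mm and grips with 3 to 60 N. Pads are 18 mm wide; open, the fingers measure 123 mm over their backs; the gripper's body (75 mm by 187 mm) begins 45 mm behind the grasp point.
Start: joints at [1.241, 0.536, -0.004, 1.538, 0.003, 1.067, -0.071], TCP at [169.483, -627.507, 202.216] pointing down, gripper open.
Joint ranges: [-2.7, 2.7], [-0.37, 2.16], [-1.27, 1.26], [0.24, 2.4], [-1.31, 4.45], [0.19, 1.91], [-2.76, 2.76]. Speed limits (rad/s): [2.39, 2.39, 3.14, 3.14, 3.14, 3.14, 3.14].

INTERFACE

Orientations are given as a unit quaternion [x, y, z, w].
In Python, from plant import bot gives the robot as it stands. The module is installed in compiled form; this text tells all that it offers. Calls block until the motion is done:
- bot.reach(position, orientation): joint-space move of the TCP to a pose.
- bot.move_straight(position, attitude=None, feed=150, stop_force=None): straight line of the TCP; attitude=None keeps the orientation; feed is the mean speed in mm/s. With stop_force (N) it stops when the force on the tool has changed by that much, and returns True; else False.
- bot.move_j(angles): joint-space move.
- bot.move_gripper(opening, f_grip=None): finger opening in mm; f_grip is the grip in N (None keeps the last); returns when the fingers have stopped.
- bot.hold(seconds).
- bot.ik(position, orientation): joint angles nearest the present ones, or None.
- bot.sense(): the state.
- bot.snapshot(name): name is "side" or "top" or "wrist"; returns the picture (420x560x3 uint8, red, green, blue); there is no depth.
- bot.camera_info(name): a dict with "fov_y" (degrees; the focal length in pixels is half the picture's height over the tangent of half this angle, whatever the lens; pixels are square), "cx", "cy" (the principal point, pixels), "rvec" (rotation vector, rad) and "tvec" (3), from world to camera coordinates, as OpenCV has them; the wrist camera has in their place "mount" (4x4, takes a point from camera to tool coordinates, whose origin is the TCP and whose axes are the tool frame's). Camera axes: x right, y down, z forward; pixel columns grow to the right and rows downward; lengths in mm; the calibration is good to about 2 mm. A picture is of the moment at which its call begins: read the wrist's pose just before it. camera_info takes no time and is no camera call.
A pose or a line that the arm cannot do raises bot.Unreachable and nothing moves.
- bot.sign_off(): hands the job in, once; it reports no verdict.
The state is a dict: "time": time; "joint_pos": joint angles; "qd": joint speeds; "tau": joint torques, N m; "tool_pos": TCP position; "orientation": TCP orientation; "force": force on the tool from outside, world axes, zero at the start; "moment": the same for the moment, N m; "finger_gap": finger opening in mm.
Only numpy, scipy, OpenCV 4.12 (cv2) and the standard library are available. Lean on these libraries where they do the work, as an engineer would, in place of code of your own. Each camera call takes 0.05 s, during which the arm holds its last target. There are 200 camera calls.

## Working session

There is one attempt and no reset: what is moved stays moved. The work goes in short steps, each a Python script; the robot and the scene stay as the last script left them, time stands still between calls to the robot, and variables do not carry over. Pictures are saved under pics/ and viewed, about 8 in all and at most 12, crops included, and the job is handed in when it is done.

```bash
mkdir -p pics; cat > h.py <<'E'
import numpy as np, cv2
from scipy.spatial.transform import Rotation as R
from plant import bot
def snap(cam,fn):
    s=bot.sense(); im=bot.snapshot(cam); cv2.imwrite(fn,im[:,:,::-1]); return s,im
def ray(cam,u,v,s=None):
    c=bot.camera_info(cam); f=210/np.tan(np.radians(c["fov_y"])/2)
    d=np.array([(u-c["cx"])/f,(v-c["cy"])/f,1.])
    if "mount" in c:
        M=np.array(c["mount"]); Rt=R.from_quat(s["orientation"])
        return np.array(s["tool_pos"])+Rt.apply(M[:3,3]), Rt.apply(M[:3,:3]@d)
    Rc=R.from_rotvec(np.ravel(c["rvec"])).as_matrix(); t=np.ravel(c["tvec"])
    return -Rc.T@t, Rc.T@d
def onz(cam,u,v,z,s=None):
    o,d=ray(cam,u,v,s); return o+d*(z-o[2])/d[2]
def proj(cam,P):
    c=bot.camera_info(cam); f=210/np.tan(np.radians(c["fov_y"])/2)
    Rc=R.from_rotvec(np.ravel(c["rvec"])).as_matrix(); p=Rc@np.array(P)+np.ravel(c["tvec"])
    return p[:2]/p[2]*f+[c["cx"],c["cy"]]
E
python3 - <<'E'
from h import *
print(bot.sense()); 
for c in ("side","top","wrist"):
    print(bot.camera_info(c)); snap(c,f"pics/{c}0.png")
a=cv2.imread("pics/side0.png");b=cv2.imread("pics/top0.png")
E
```

```text
{'time': 0.0, 'joint_pos': array([ 1.24080371,  0.53718653, -0.00445864,  1.53888773,  0.00257935,
        1.06730274, -0.07119473]), 'qd': array([-8.49934742e-04, -5.25588041e-04, -6.79763035e-05,  1.33800801e-03,
        1.78174231e-04,  3.21355510e-04,  2.19461918e-05]), 'tau': array([-2.84247499e-04, -5.70998669e+01,  9.90666635e-01, -2.51607531e+01,
       -5.61547873e-02,  1.78999890e-02,  1.35652385e-04]), 'tool_pos': array([ 169.29789137, -626.84296325,  201.32005388]), 'orientation': array([-0.70084249, -0.09364179,  0.70107921, -0.09240653]), 'force': array([-0.49562073, -0.07344832, -0.18464669]), 'moment': array([0.03199882, 0.0191152 , 0.01578567]), 'finger_gap': 88.06157257295767}
{'fov_y': 45.77191149063711, 'cx': 275.34740032951197, 'cy': 210.11063340643125, 'rvec': array([ 2.44774157, -0.11826496,  0.02287902]), 'tvec': array([-490.36010197,  103.204755  , 1229.38598433])}
{'fov_y': 44.801085739300994, 'cx': 277.0969964551826, 'cy': 212.1406179922699, 'rvec': array([ 2.16665882, -2.14996072,  0.09532671]), 'tvec': array([  23.43093688,  510.6587754 , 1290.13498199])}
{'fov_y': 69.97509860159957, 'cx': 273.1605004096847, 'cy': 209.76119641707876, 'mount': array([[ 3.80239109e-04, -2.63561173e-01,  9.64642609e-01,
        -1.82006003e+02],
       [ 9.99999800e-01, -3.87706564e-04, -5.00105868e-04,
        -1.13558758e+00],
       [ 5.05806761e-04,  9.64642606e-01,  2.63560973e-01,
        -6.69887284e+01],
       [ 0.00000000e+00,  0.00000000e+00,  0.00000000e+00,
         1.00000000e+00]])}
```

View pics/top0.png

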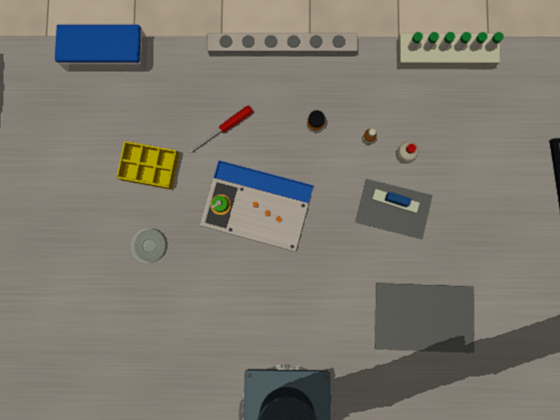

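View pics/side0.png

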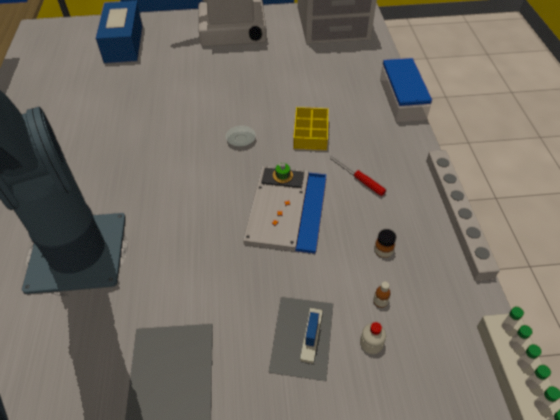

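The top view shows the fixture at about (258,205), with the gutter along its far (+x) edge. The nut is at (220,204) and the chips are at (256,205), (267,213) and (279,219). There are two grey mats, at (394,209) and (425,317). The one at (394,209) is smaller and has the scraper at (397,200), so that is the one meant. I'll measure from masks and confirm it in an enlarged crop.

```bash
cat > m.py <<'E'
from h import *
im=cv2.imread("pics/top0.png"); hsv=cv2.cvtColor(im,cv2.COLOR_BGR2HSV)
def blobs(name,lo,hi,z,roi,amin=8):
    x0,y0,x1,y1=roi; m=cv2.inRange(hsv,lo,hi); k=np.zeros_like(m); k[y0:y1,x0:x1]=m[y0:y1,x0:x1]
    for c in cv2.findContours(k,cv2.RETR_EXTERNAL,cv2.CHAIN_APPROX_NONE)[0]:
        if cv2.contourArea(c)<amin: continue
        M=cv2.moments(c); u,v=M["m10"]/M["m00"],M["m01"]/M["m00"]
        P=np.array([onz("top",*p,z)[:2] for p in c[:,0].astype(float)],np.float32)
        r=cv2.minAreaRect(P); bp=cv2.boxPoints(r)
        e=bp[1]-bp[0],bp[2]-bp[1]; L=max(e,key=np.linalg.norm)
        print(name,np.round((u,v),1),"c",np.round(onz("top",u,v,z),1),"rect",np.round(r[0],1),np.round(r[1],1),"long axis deg",round(np.degrees(np.arctan2(L[1],L[0])),1))
F=(195,155,320,255); S=(350,175,440,242)
blobs("chip",(5,120,120),(20,255,255),23,(245,190,300,235),5)
blobs("gutter",(100,150,60),(125,255,255),14,F,100)
blobs("nut",(40,120,60),(75,255,255),62,F)
blobs("rib",(95,120,30),(125,255,255),59,S)
blobs("base",(0,0,170),(180,60,255),17,S,30)
blobs("mat",(0,0,60),(180,45,105),3,S,300)
blobs("plate",(0,0,165),(180,60,255),20,F,500)
a=cv2.resize(im[150:260,190:330],None,fx=4,fy=4,interpolation=2); b=cv2.resize(im[165:245,345:445],None,fx=4,fy=4,interpolation=2)
o=np.zeros((440,960,3),np.uint8); o[:,:560]=a; o[:320,560:]=b; cv2.imwrite("pics/crop1.png",cv2.resize(o,(800,367)))
E
python3 m.py
```

```text
chip [278.5 218.8] c [493.5  23.6  23. ] rect [493.7  23. ] [12.9 11. ] long axis deg 45.6
chip [267.5 213. ] c [508.5  52.3  23. ] rect [508.5  52.4] [10.5  7.8] long axis deg 0.6
chip [255. 204.] c [531.8  85.1  23. ] rect [531.8  85.1] [10.5 10.4] long axis deg 0.7
gutter [263.1 181.1] c [593.8  65.1  14. ] rect [594.1  65.8] [257.6  46.5] long axis deg 75.3
nut [220.1 203. ] c [529.1 171.1  62. ] rect [529.  172.6] [35.7 38.1] long axis deg -89.6
rib [397.9 198.8] c [ 543.1 -277.4   59. ] rect [ 543.  -277.4] [59.5 22.6] long axis deg 72.7
base [413.3 206.2] c [ 529.5 -326.    17. ] rect [ 531.8 -321.6] [28.7 23.4] long axis deg 73.4
base [379.1 195.1] c [ 558.1 -238.1   17. ] rect [ 557.7 -239.6] [30.1 23.4] long axis deg 71.6
mat [393.5 208.6] c [ 524.6 -277.8    3. ] rect [ 524.3 -277.6] [179.9 120.6] long axis deg 76.0
plate [262.8 216.5] c [499.5  64.5  20. ] rect [505.5  82.6] [240.9 123.8] long axis deg 75.3
```

View pics/crop1.png

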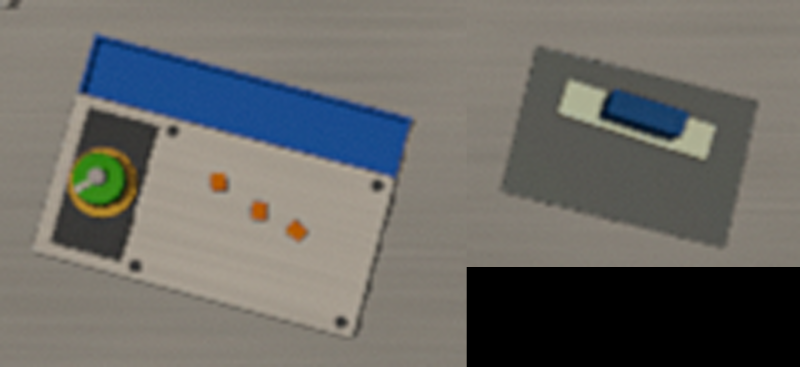

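The crop confirms the scraper (blue rib at top-view pixel (398,199)) standing on the smaller mat. The chips span about 69 mm along fixture y, so one 120 mm sweep covers all three. Next I go above the scraper and look from close by.

```bash
cat >> h.py <<'E'
def Q(yaw):  # tool x down, jaw (tool y) along yaw (deg)
    a=np.radians(yaw); x=np.array([0,0,-1.]); y=np.array([np.cos(a),np.sin(a),0]); 
    return R.from_matrix(np.stack([x,y,np.cross(x,y)],1)).as_quat()
FY=-14.7; FO=np.array([507.,88.4]); 
def fx(x,y,z):
    a=np.radians(FY); c,s=np.cos(a),np.sin(a); return [FO[0]+c*x-s*y,FO[1]+s*x+c*y,z]
E
python3 - <<'E'
from h import *
s=bot.sense(); y=R.from_quat(s["orientation"]).apply([0,1,0]); print("start jaw",y, np.degrees(np.arctan2(y[1],y[0])))
for P in ([543.5,-279,160],[543.5,-279,20],fx(-42,-31,40),fx(72,-31,40),fx(0,88,40)):
  for w in range(0,360,30):
    j=bot.ik(P,Q(FY+w)); print(np.round(P),w,None if j is None else np.round(j,2)) if (w%180==0 or P[2]==40 and P[1]>150) else 0
P=[543.5,-279,170]; ys=min((-17.7,162.3),key=lambda w: abs(bot.ik(P,Q(w))[6]) if bot.ik(P,Q(w)) is not None else 9)
bot.reach(P,Q(ys)); s,_=snap("wrist","pics/w1.png"); print(ys,s["time"],s["tool_pos"],s["joint_pos"])
E
```

```text
start jaw [ 0.26084591 -0.96537954 -0.00132454] -74.87972502132843
[ 544. -279.  160.] 0 [ 0.66  0.54 -0.36  1.67  0.22  0.97 -0.04]
[ 544. -279.  160.] 180 [-0.29  0.79  1.09  1.73 -0.77  1.12 -2.36]
[ 544. -279.   20.] 0 [ 0.62  0.73 -0.3   1.74  0.3   0.72 -0.1 ]
[ 544. -279.   20.] 180 [ 0.16  0.74  0.34  1.77 -0.36  0.7  -2.7 ]
[459.  69.  40.] 0 [ 0.26  0.58 -0.63  2.1   0.57  0.64 -1.02]
[459.  69.  40.] 180 [ 0.58  0.8  -1.08  2.08  0.96  0.88  1.81]
[569.  40.  40.] 0 [ 0.21  0.68 -0.48  1.84  0.45  0.74 -0.77]
[569.  40.  40.] 180 [ 0.59  0.94 -1.08  1.81  0.98  1.04  1.99]
[529. 174.  40.] 0 [ 0.15  0.74 -0.74  1.86  0.68  0.81 -1.21]
[529. 174.  40.] 30 [ 0.09  0.71 -0.65  1.86  0.6   0.77 -0.62]
[529. 174.  40.] 60 [ 0.1   0.71 -0.67  1.86  0.61  0.78 -0.11]
[529. 174.  40.] 90 [ 0.11  0.72 -0.68  1.86  0.63  0.79  0.4 ]
[529. 174.  40.] 120 [ 0.25  0.82 -0.9   1.85  0.82  0.9   0.78]
[529. 174.  40.] 150 [ 0.35  0.92 -1.08  1.85  0.97  1.02  1.21]
[529. 174.  40.] 180 [ 0.35  0.92 -1.08  1.85  0.97  1.02  1.73]
[529. 174.  40.] 210 [ 0.35  0.92 -1.08  1.85  0.97  1.02  2.25]
[529. 174.  40.] 240 [-0.92  0.74  0.72  1.92 -0.71  0.75 -2.14]
[529. 174.  40.] 270 [-0.12  0.64 -0.36  1.87  0.34  0.69 -2.51]
[529. 174.  40.] 300 [-0.06  0.66 -0.45  1.87  0.42  0.71 -2.05]
[529. 174.  40.] 330 [ 0.05  0.69 -0.6   1.86  0.55  0.75 -1.63]
-17.7 2.0083 [ 542.64475327 -280.95269537  169.97058629] [ 0.65574142  0.5307039  -0.34980636  1.65984334  0.21053367  0.9882987
 -0.07804414]
```

View pics/w1.png

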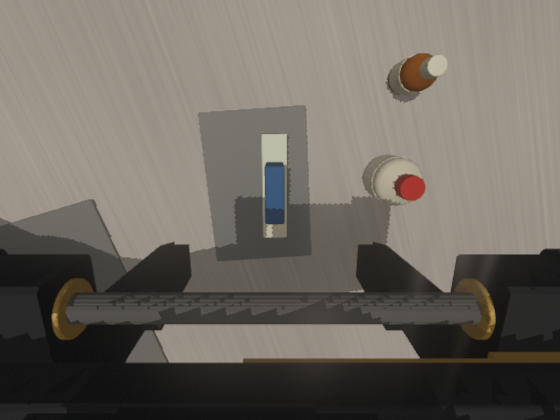

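The wrist view shows the rib at (275,193), running vertically in the picture, so the jaw yaw is about right. The base is at (274,185) and the bystander bottles are well to the right. I'll measure the rib, grip it and lift.

```bash
python3 - <<'E'
from h import *
s=bot.sense(); im=cv2.imread("pics/w1.png"); hsv=cv2.cvtColor(im,cv2.COLOR_BGR2HSV)
m=cv2.inRange(hsv,(95,120,30),(125,255,255)); m[:120]=0;m[240:]=0;m[:,:240]=0;m[:,310:]=0
ys,xs=np.nonzero(m)
c=max(cv2.findContours(m,0,1)[0],key=cv2.contourArea)
P=np.array([onz("wrist",*p,59,s)[:2] for p in c[:,0].astype(float)],np.float32); r=cv2.minAreaRect(P); print(r)
w=r[2] if r[1][0]<r[1][1] else r[2]-90
print("yaw of short axis",w, s["tool_pos"])
C=np.array(r[0]); yaw=(w+90)%180-90
# the near side of the rib shows a little; use measured centre
print("use",C,yaw)
if abs(yaw+17)<5 and np.linalg.norm(C-[543,-278])<10:
    bot.reach([*C,90],Q(yaw)); bot.move_straight([*C,21],feed=120); 
    s=bot.sense(); print(s["tool_pos"],s["force"])
    bot.move_gripper(15,35); s=bot.sense(); print(s["finger_gap"],s["tool_pos"],s["force"],s["time"])
E
```

```text
((545.4360961914062, -271.05828857421875), (40.969242095947266, 17.598289489746094), 74.38082122802734)
yaw of short axis -15.619178771972656 [ 542.6994841  -280.83090845  169.98000839]
use [ 545.43609619 -271.05828857] -15.619178771972656
[ 546.20821556 -271.389349     21.88505646] [-0.04046653  0.18799665 -0.57727196]
18.28251990844849 [ 545.48454356 -271.04470856   21.02148805] [0.75248902 0.41280822 0.09695343] 4.275
```

The gripper shadow hid part of the rib, so the grip is about 6 mm off its middle along y. That is harmless and I'll allow for it. Now I lift, carry, touch down behind the chips and sweep.

```bash
python3 - <<'E'
from h import *
p=bot.sense()["tool_pos"]; q=bot.sense()["orientation"]
bot.move_straight([p[0],p[1],115],feed=150); print("lift",bot.sense()["finger_gap"],bot.sense()["force"])
A=fx(-42,-25,70); qf=Q(FY)
bot.reach([A[0],A[1],115],qf)
bot.move_straight(A,feed=120)
hit=bot.move_straight(fx(-42,-25,33),feed=20,stop_force=5)
s=bot.sense(); print("touch",hit,s["tool_pos"],s["force"],s["finger_gap"],s["time"])
snap("wrist","pics/w2.png")
E
```

```text
lift 18.328678767536005 [-0.3350588   0.21055852 -0.91122124]
touch True [460.57628866  74.77956681  37.73209228] [-0.01034624 -0.08162514  4.20989618] 18.346946723321725 8.3583
```

View pics/w2.png

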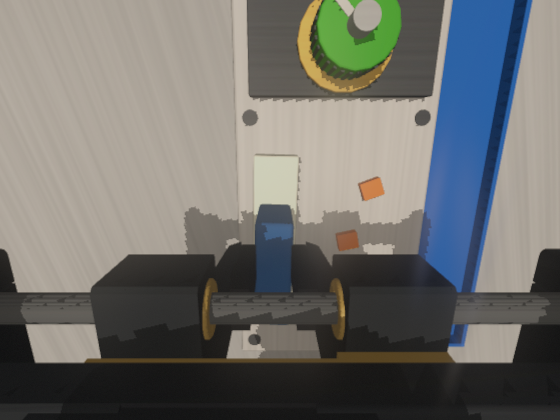

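Wrist view: the scraper stands flat on the plate, parallel to its edge, with its far end at (275,155). The end chip at (372,188) is inside the swept band, and the next chip is at (347,240). Sweeping now.

```bash
python3 - <<'E'
from h import *
z=bot.sense()["tool_pos"][2]
bot.move_straight(fx(-42,-25,z+.6),feed=20)
bot.move_straight(fx(45,-25,z+.6),feed=70); s=bot.sense(); print(s["tool_pos"],fx(45,-25,z+.6),s["force"])
bot.move_straight(fx(72,-25,z+.6),feed=50); s=bot.sense(); print(s["tool_pos"],s["force"],s["finger_gap"])
bot.hold(.2)
bot.move_straight(fx(72,-25,100),feed=150)
bot.reach([545,-240,120],Q(-15.6))
s,_=snap("top","pics/t3.png"); snap("side","pics/s3.png"); print(s["time"])
a=cv2.imread("pics/t3.png");b=cv2.imread("pics/s3.png")
o=np.hstack([cv2.resize(a[150:260,190:320],(390,330)),cv2.resize(b[155:265,230:360],(390,330))]); cv2.imwrite("pics/c3.png",o)
E
```

```text
[543.77907201  52.96767513  38.30922881] [np.float64(544.1831002602944), np.float64(52.799198674286835), np.float64(38.33084685537841)] [-0.03142607 -0.63142219 -1.54569363]
[570.06070527  45.98084675  38.18021547] [ 0.29369985 -0.04896524 -1.03011945] 18.635065313419467
12.6083
```

View pics/c3.png

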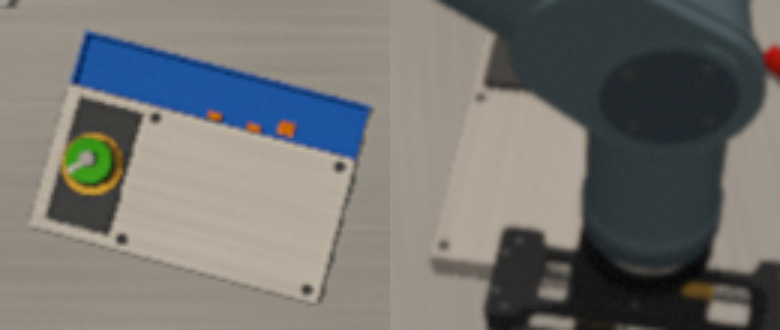

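The plate is clear and three chips show in the gutter close to the plate's edge, at crop pixels (213,116), (253,127) and (287,129). I'll check their positions numerically and put the scraper back.

```bash
python3 - <<'E'
from h import *
im=cv2.imread("pics/t3.png"); hsv=cv2.cvtColor(im,cv2.COLOR_BGR2HSV); m=cv2.inRange(hsv,(5,110,110),(22,255,255)); m[:175]=0;m[210:]=0;m[:,:240]=0;m[:,300:]=0
a=np.radians(FY); 
for c in cv2.findContours(m,0,1)[0]:
    P=c[:,0].astype(float)
    for z in (9,20):
        W=np.array([onz("top",*p,z)[:2]-FO for p in P]); X=W@[np.cos(a),np.sin(a)]; Y=W@[-np.sin(a),np.cos(a)]
        print(z,np.round(P.mean(0)),"fx",X.min().round(1),X.max().round(1),"fy",Y.min().round(1),Y.max().round(1))
q=Q(-15.6); X,Y=545.4,-271.1
bot.reach([X,Y,60],q)
hit=bot.move_straight([X,Y,17],feed=25,stop_force=5); s=bot.sense(); print("place",hit,s["tool_pos"],s["force"],s["time"])
E
```

```text
9 [285. 192.] fx 71.0 81.4 fy -69.9 -57.7
20 [285. 192.] fx 69.5 79.9 fy -70.3 -58.1
9 [274. 192.] fx 66.7 71.9 fy -41.2 -32.2
20 [274. 192.] fx 65.3 70.4 fy -41.9 -32.9
9 [261. 188.] fx 68.1 73.3 fy -5.3 3.7
20 [261. 188.] fx 66.6 71.7 fy -6.3 2.7
place True [ 545.75275374 -271.13861001   20.8280579 ] [-0.58737389 -0.28876902  5.34619655] 14.4833
```

Placed at the starting height. Release, retreat, go above the nut and check everything.

```bash
python3 - <<'E'
from h import *
p=bot.sense()["tool_pos"]
bot.move_gripper(70); s=bot.sense(); print(s["finger_gap"],s["force"])
bot.move_straight([p[0],p[1],130],feed=180)
N=fx(0,88,0)
bot.reach([N[0],N[1],150],Q(FY+90)); bot.hold(.2)
s,_=snap("wrist","pics/w4.png"); print(s["time"],s["tool_pos"],s["joint_pos"]); snap("side","pics/s4.png"); snap("top","pics/t4.png")
w=cv2.imread("pics/w4.png"); b=cv2.imread("pics/s4.png")
o=np.zeros((600,800,3),np.uint8); o[:420,:560]=w
o[:300,560:]=cv2.resize(b[290:390,260:340],(240,300)); o[420:,:360]=cv2.resize(b[165:255,240:420][:, :],(360,180)); o[300:,560:]=cv2.resize(b[180:260,280:344],(240,300)); cv2.imwrite("pics/c4.png",o)
E
```

```text
70.31981962562016 [0.84143324 0.23279143 0.56406997]
17.95 [529.7016266  172.47049996 149.8620509 ] [ 0.22758704  0.59233947 -0.84700992  1.7981177   0.52366282  0.99218537
  0.48002369]
```

View pics/c4.png

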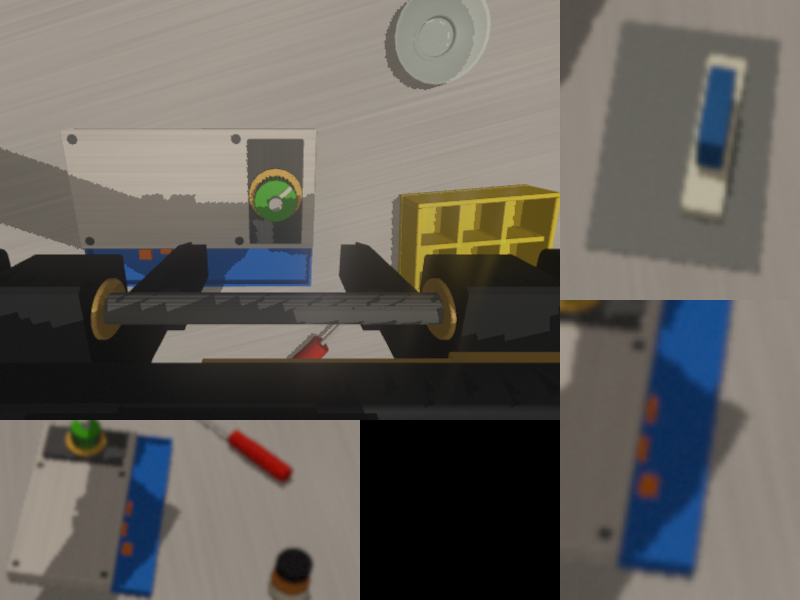

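The scraper stands upright on its mat, and the chips lie in the gutter (lower-right crop, (650,410), (643,448), (648,486)). The nut is at wrist pixel (276,197), with its stripe pointing to (292,187). Next I estimate the nut angle and axis, then grip it.

```bash
cat >> h.py <<'E'
def nutmeas(fn,s,ztop,box):
    im=cv2.imread(fn); hsv=cv2.cvtColor(im,cv2.COLOR_BGR2HSV); u0,v0,u1,v1=box
    g=cv2.inRange(hsv,(40,100,100),(80,255,255)); k=np.zeros_like(g); k[v0:v1,u0:u1]=g[v0:v1,u0:u1]
    c=max(cv2.findContours(k,0,1)[0],key=cv2.contourArea); h=cv2.convexHull(c)
    P=np.array([onz("wrist",*p,ztop,s)[:2] for p in h[:,0].astype(float)],np.float32)
    return cv2.minEnclosingCircle(P)
E
python3 - <<'E'
from h import *
s=bot.sense(); C,r=nutmeas("pics/w4.png",s,63,(235,155,315,235)); print("nut top circle",C,r,"expected",fx(0,88,0)[:2])
e=onz("wrist",292,187,63,s)[:2]
for c in (C,fx(0,88,0)[:2]):
    d=e-np.array(c); print("nut angle",np.radians(np.degrees(np.arctan2(d[1],d[0]))-FY)%(2*np.pi))
for w in range(125,-100,-15):
    j=bot.ik([*fx(0,88,0)[:2],40],Q(FY+w)); print(w,np.round(j,2) if j is not None else None)
E
```

```text
nut top circle (520.9636840820312, 174.88742065429688) 18.45383071899414 expected [np.float64(529.3306991234629), np.float64(173.51956224427715)]
nut angle 1.9808599589877134
nut angle 2.3225674437049255
125 [ 0.22  0.79 -0.86  1.85  0.78  0.87  0.9 ]
110 [ 0.19  0.77 -0.8   1.86  0.73  0.84  0.67]
95 [ 0.15  0.75 -0.75  1.86  0.69  0.82  0.44]
80 [ 0.12  0.73 -0.7   1.86  0.64  0.79  0.22]
65 [ 0.08  0.71 -0.64  1.86  0.59  0.77 -0.01]
50 [ 0.04  0.69 -0.59  1.86  0.54  0.75 -0.23]
35 [ 0.    0.67 -0.53  1.87  0.49  0.73 -0.46]
20 [-0.04  0.66 -0.48  1.87  0.44  0.72 -0.68]
5 [-0.08  0.65 -0.42  1.87  0.39  0.7  -0.9 ]
-10 [-0.12  0.64 -0.37  1.87  0.34  0.69 -1.12]
-25 [-0.16  0.63 -0.31  1.88  0.29  0.68 -1.33]
-40 [-0.21  0.62 -0.25  1.88  0.24  0.67 -1.55]
-55 [-0.25  0.62 -0.19  1.88  0.18  0.66 -1.77]
-70 [-0.29  0.61 -0.14  1.89  0.13  0.65 -1.99]
-85 [-0.34  0.61 -0.08  1.89  0.08  0.65 -2.2 ]
```

The wrist circle misses the shaded part of the nut. I'll cross-check with the stud top (275,203) at z=75 and the plate corners in the wrist view.

```bash
python3 - <<'E'
from h import *
s=bot.sense(); print(s["tool_pos"])
print("stud wrist",onz("wrist",275,203,75,s)); 
for uv,f in (((62,130),(-65,-130)),((316,129),(-65,130)),((303,139),(-55,116)),((303,243),(55,116))):
    print(onz("wrist",*uv,20 if f[0]==-65 else 30,s)[:2],fx(*f,0)[:2])
im=cv2.imread("pics/w4.png"); cv2.imwrite("pics/n.png",cv2.resize(im[120:260,220:340],(600,700),interpolation=2)[:600])
E
```

```text
[529.46932315 173.12990291 149.95323933]
stud wrist [525.56857675 176.60379014  75.        ]
[411.18859321 -14.3445851 ] [np.float64(411.1390632735433), np.float64(-20.85054146285161)]
[475.32021739 232.65600068] [np.float64(477.11612886559277), np.float64(230.63907425887635)]
[480.93417399 216.94032476] [np.float64(483.23619516916426), np.float64(214.559746274166)]
[586.97927134 191.91790414] [np.float64(589.6356479745107), np.float64(186.64637236983742)]
```

View pics/n.png

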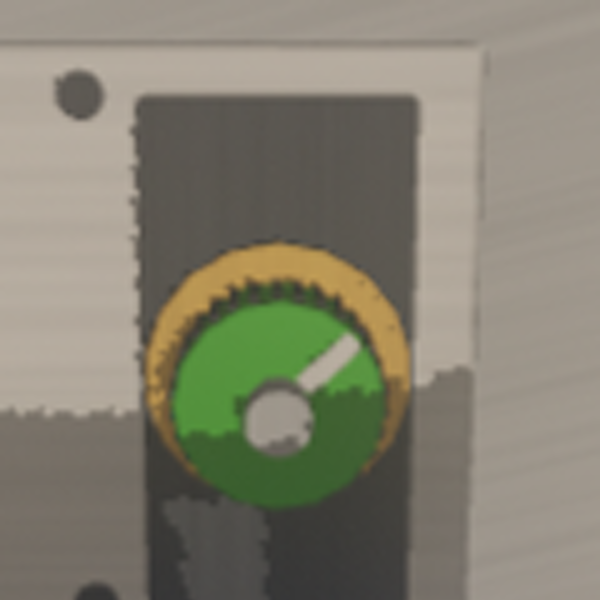

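The nut's top ellipse is centred at crop (279,403), i.e. pixel (275.8,200.6), and the stripe's outer end is at (290,188.6). The two cameras differ by a few mm, so I'll centre by gentle finger touches across two axes.

```bash
python3 - <<'E'
from h import *
s=bot.sense(); C=onz("wrist",275.8,200.6,63,s)[:2]; e=onz("wrist",290,188.6,63,s)[:2]; d=e-C
print("nut wrist",C,"r",np.linalg.norm(d),"angle",np.radians(np.degrees(np.arctan2(d[1],d[0]))-FY)%(2*np.pi))
C=(C+np.array([529.2,173]))/2; print("start centre",C)
bot.move_gripper(62)
for w in (30,120):
    yaw=FY+w; q=Q(yaw); u=np.array([np.cos(np.radians(yaw)),np.sin(np.radians(yaw))])
    bot.reach([*C,100],q); hit0=bot.move_straight([*C,40],feed=80,stop_force=8); t=[]
    for sg in (1,-1):
        h=bot.move_straight([*(C+sg*u*18),40],feed=20,stop_force=3); p=bot.sense(); t.append((p["tool_pos"][:2]-C)@u)
        print(w,sg,h,t[-1],p["force"],p["time"],p["tool_pos"][2])
        bot.move_straight([*C,40],feed=60)
    C=C+u*np.mean(t); print("hit0",hit0,"C",C)
    if w==30: bot.move_straight([*C,100],feed=120)
bot.move_straight([*C,39.5],feed=30)
E
```

```text
nut wrist [526.451691  177.2077097] r 17.12466695688841 angle 2.2857126757392243
start centre [527.8258455  175.10385485]
30 1 False 17.833226103167345 [ 0.34542844  0.36905404 -0.34218333] 21.3 39.949853935353204
30 -1 False -17.830420166273377 [-0.40494514  0.85426547 -0.22830607] 22.8 40.039832140328535
hit0 False C [527.82719874 175.10422506]
120 1 False 17.833288029628847 [ 0.25321614  0.36411004 -0.11745319] 27.075 39.94494778840681
120 -1 False -17.773593029942994 [-0.85198042 -0.53622903  0.08531216] 28.575 40.02470614795332
hit0 False C [527.81932279 175.13301469]
```

No contact at all, which is unexpected. I need to look.

```bash
python3 - <<'E'
from h import *
s,_=snap("wrist","pics/w5.png"); print(s["tool_pos"],s["finger_gap"],s["time"],s["joint_pos"]); snap("side","pics/s5.png"); 
b=cv2.imread("pics/s5.png"); w=cv2.imread("pics/w5.png")
cv2.imwrite("pics/c5.png",np.hstack([w,np.vstack([cv2.resize(b[120:240,220:340],(240,240)),np.zeros((180,240,3),np.uint8)])]))
E
```

```text
[527.88458846 174.7744055   39.38966073] 62.145878391858176 29.275 [ 0.21770852  0.79055741 -0.85384227  1.85739365  0.77896381  0.86763936
  0.80777365]
```

View pics/c5.png

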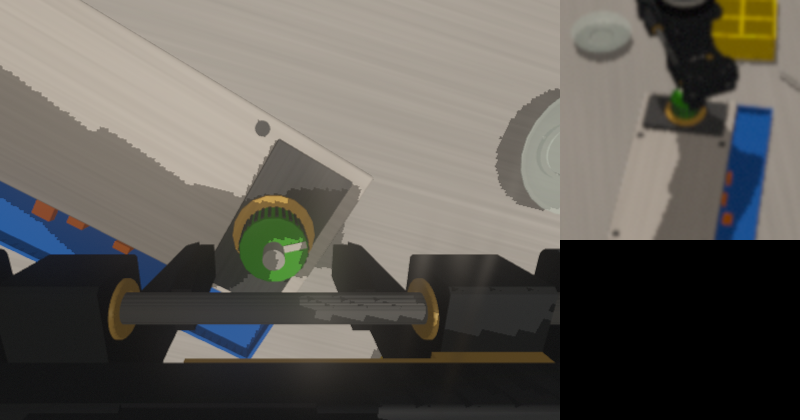

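The nut sits between the fingers, with its stripe towards (302,245). The fingers probably give way sideways at this height. I'll close lightly and read the gap and force.

```bash
python3 - <<'E'
from h import *
for g,f in ((50,5),(30,5),(30,20)):
    bot.move_gripper(g,f); s=bot.sense(); print(g,f,s["finger_gap"],s["tool_pos"],s["force"],s["moment"],s["time"])
E
```

```text
50 5 49.70019107223651 [527.81397574 175.11870628  39.4928651 ] [-0.29946257 -0.16861435 -0.23122399] [ 0.05020705 -0.12743801 -0.01860348] 29.7583
30 5 29.850631851426705 [527.82461655 175.11128956  39.4957271 ] [1.00010907 0.43619908 0.19366288] [ 0.07542609 -0.16275393  0.01137172] 30.2417
30 20 29.941808178856817 [527.80530009 175.1637026   39.50132939] [ 0.28187872 -0.14883974  0.28925277] [ 0.10344034 -0.12423998  0.0358773 ] 30.4583
```

The fingers closed to 30 mm without meeting a 40 mm nut, though the wrist view puts the stud on the TCP axis. I need to see this.

```bash
python3 - <<'E'
from h import *
s,_=snap("wrist","pics/w6.png"); snap("side","pics/s6.png"); snap("top","pics/t6.png")
print(proj("side",[527.8,175.1,39.5]),proj("side",[527.8,175.1,60]),proj("side",[527.8,175.1,75]),proj("top",[527.8,175.1,60]))
b=cv2.imread("pics/s6.png"); w=cv2.imread("pics/w6.png")[180:360,180:380]; t=cv2.imread("pics/t6.png")[150:250,170:270]
cv2.imwrite("pics/c6.png",np.hstack([cv2.resize(b[130:210,240:320],(400,400),interpolation=2),cv2.resize(w,(400,400))]))
E
```

```text
[282.29018921 173.56112658] [282.26323752 168.1979268 ] [282.24310431 164.19155741] [218.58205689 203.56762842]
```

View pics/c6.png

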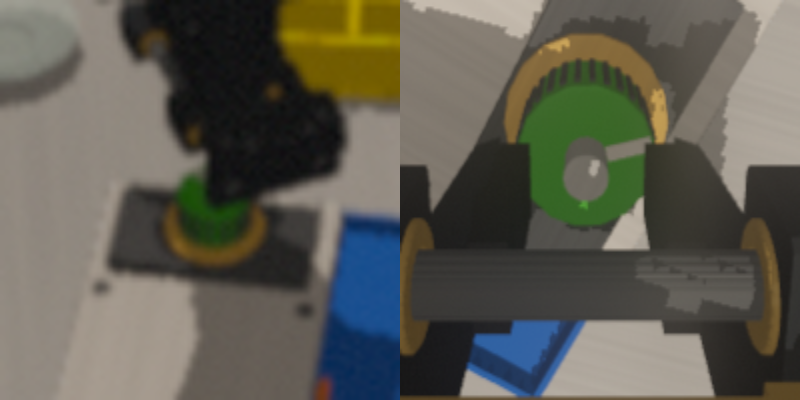

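The side view shows the fingers above the nut, with its whole front visible. The wrist view also puts the finger tips about 25–38 mm behind the stated TCP. So the real fingers are shorter than stated, and the scraper was held near the rib's top. I'll open, lower under force guard and close until the pads meet the nut.

```bash
python3 - <<'E'
from h import *
C=np.array([527.8,175.1])
for z in (28,20):
    bot.move_gripper(62,5); h=bot.move_straight([*C,z],feed=40,stop_force=5); print("down",h,bot.sense()["tool_pos"],bot.sense()["force"])
    if h: break
    bot.move_gripper(30,5); s=bot.sense(); print(z,s["finger_gap"],s["tool_pos"],s["force"],s["moment"],s["time"])
    if s["finger_gap"]>34: break
E
```

```text
down False [527.54045628 175.05388434  27.65652768] [-0.55258243 -0.29014371 -0.20147616]
28 29.93843071563852 [527.79693599 175.1342291   28.01447368] [ 0.18244889 -0.45155114 -0.1754267 ] [ 0.10573822 -0.1385447   0.00618183] 32.3167
down False [527.46711266 175.01194396  19.57292459] [ 0.8191354  -0.38382477  0.14601066]
20 39.890670065087065 [527.92840834 174.91831816  20.09735824] [ 0.14668239 -0.45189122  0.90176531] [-0.06276116 -0.14155204 -0.02048271] 33.7583
```

The pads meet the nut at TCP z = 20 (gap 39.9), so the tips sit about 35–43 mm behind the stated TCP. I'll take a deeper bite, grip firmly and screw down, following the thread and watching the moment.

```bash
cat > turn.py <<'E'
from h import *
import json
C=np.array([527.8,175.1])
def pose(th,z0,w0): # th = turned clockwise, rad
    return [*C,z0-1.273*th],Q(FY+w0-np.degrees(th))
E
python3 - <<'E'
from turn import *
bot.move_gripper(56,5); h=bot.move_straight([*C,15.5],feed=40,stop_force=6); print("down",h,bot.sense()["tool_pos"])
bot.move_gripper(30,30); s=bot.sense(); print(s["finger_gap"],s["force"],s["moment"],s["time"])
z0=15.5; m0=s["moment"][2]; th=0; log=[]
while th<1.0:
    th+=.2; bot.move_j(bot.ik(*pose(th,z0,120))); s=bot.sense()
    print(round(th,2),round(s["moment"][2]-m0,3),np.round(s["force"],1),np.round(s["tool_pos"],1),round(s["finger_gap"],2),round(s["time"],2))
    if abs(s["moment"][2]-m0)>.4 or np.linalg.norm(s["force"])>20: break
print(s["joint_pos"])
E
```

```text
down False [527.50793127 174.98626825  15.12049147]
39.219437835436246 [ 0.49675718 -0.93632163  1.25108414] [-0.11525553 -0.1527468   0.01992774] 34.8583
0.2 -0.16 [ 1.2 -1.   0.3] [527.9 175.   15.3] 39.2 35.15
0.4 -0.102 [-0.7 -1.   1.3] [527.9 175.   15. ] 39.29 35.44
0.6 -0.111 [ 0.7 -0.4  0.9] [527.9 175.1  14.8] 38.76 35.73
0.8 -0.128 [ 0.4 -1.4  2.1] [528.  175.2  14.5] 39.06 36.01
1.0 -0.075 [ 0.4 -0.8  1.6] [528.  175.2  14.3] 39.17 36.29
[ 0.05482854  0.74336169 -0.61268363  1.87135547  0.62570449  0.72734518
 -0.07067065]
```

The turning is smooth, with about 0.1 N m of friction. Continuing to the stop.

```bash
python3 - <<'E'
from turn import *
m0=.02; th=1.0
while th<3.4:
    th+=.2 if th<1.75 else .04; bot.move_j(bot.ik(*pose(th,15.5,120))); s=bot.sense(); m=s["moment"][2]-m0
    if th>2.1 or m<-.2: print(round(th,2),round(m,3),np.round(s["force"],1),np.round(s["tool_pos"][2],1),round(s["time"],2))
    if abs(m)>.4 or np.linalg.norm(s["force"])>20: break
y=R.from_quat(s["orientation"]).apply([0,1,0]); print("yaw w",np.degrees(np.arctan2(y[1],y[0]))-FY)
snap("wrist","pics/w7.png")
E
```

```text
2.12 -0.025 [ 5.2  1.2 -0.1] 12.9 39.42
2.16 -0.07 [ 5.7 -0.4 -0.3] 12.8 39.67
2.2 -0.055 [5.4 0.4 0.1] 12.8 39.92
2.24 -0.05 [ 4.9  0.2 -0.3] 12.7 40.17
2.28 -0.085 [ 5.7 -0.1 -0.5] 12.7 40.42
2.32 -0.029 [ 5.4  0.2 -0.3] 12.6 40.67
2.36 0.474 [ 6.4 -0.3 -0.1] 12.6 40.92
yaw w -14.981792716434654
```

The stop shows as a clear moment jump (about +0.5 N m) at 2.34 rad turned, which agrees with the 2.29–2.32 rad from the stripe. Now back off a quarter turn.

```bash
python3 - <<'E'
from turn import *
th=2.36; T=2.34-1.571-.01
for t in [*np.arange(2.16,T+.1,-.2),T]:
    bot.move_j(bot.ik(*pose(t,15.5,120))); s=bot.sense()
    print(round(t,2),np.round(s["moment"][2],2),np.round(s["force"],1),round(s["finger_gap"],2))
bot.hold(.3); s,_=snap("wrist","pics/w8.png"); snap("top","pics/t8.png"); snap("side","pics/s8.png")
y=R.from_quat(s["orientation"]).apply([0,1,0]); print("w",np.degrees(np.arctan2(y[1],y[0]))-FY,s["time"],s["tool_pos"],s["moment"])
a=cv2.imread("pics/w7.png");b=cv2.imread("pics/w8.png");sd=cv2.imread("pics/s8.png");t=cv2.imread("pics/t8.png")
o=np.hstack([cv2.resize(x[190:310,200:350],(400,320),interpolation=2) for x in (a,b)])
o2=np.hstack([cv2.resize(sd[120:390,220:400],(186,280)),cv2.resize(t[90:260,110:440],(614,280))[:, :614]])
cv2.imwrite("pics/c8.png",np.vstack([o,o2]))
E
```

```text
2.16 0.09 [ 5.1  0.7 -0.7] 38.78
1.96 0.09 [ 5.3  1.1 -0.3] 38.92
1.76 0.13 [5.  0.8 0.4] 38.88
1.56 0.1 [ 5.2  0.8 -0.7] 39.04
1.36 0.11 [6.  0.7 1. ] 39.07
1.16 0.12 [5.2 0.9 1. ] 39.17
0.96 0.09 [5.5 0.4 1.3] 39.02
0.76 0.11 [ 5.3 -0.3  1.6] 39.22
w 76.0597339353456 43.5 [527.78104063 175.16740307  14.55856505] [ 0.22524898 -1.18885247 -0.08931594]
```

View pics/c8.png

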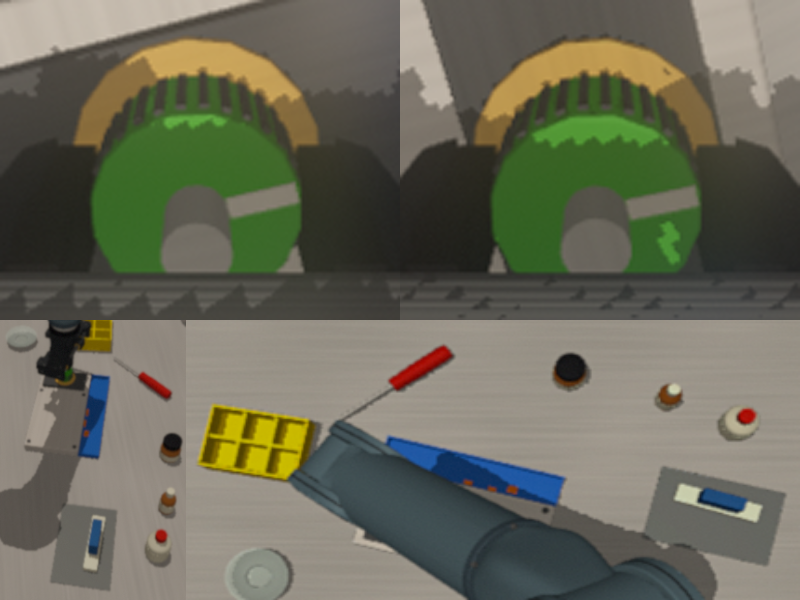

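The last composite shows the stripe in the same place relative to the fingers at the stop (left) and now (right), so the nut did not slip. At the stop the stripe lay along fixture +x, which is home, and it has since turned 91° minus about 1° of take-up. The chips are in the gutter, the scraper stands on its mat and the bystanders are in place. Handing in.

```bash
python3 - <<'E'
from plant import bot
s=bot.sense(); print(s["time"],s["finger_gap"]); print(bot.sign_off())
E
```

```text
43.65 39.08685405648981
the job is handed in; nothing more can be done
None
```

I finished the job and handed it in at 43.7 s on the robot's clock, with the gripper still holding the nut.

**Chips and scraper:** One sweep pushed all three chips off the plate into the gutter. The top and side pictures show them there, two apparently standing on edge against the plate. The scraper is back upright on the smaller mat where it started.

**Nut:** I screwed it down until it bottomed out after about 2.34 rad, where the moment jumped by about 0.5 N m. The stripe had predicted 2.29–2.32 rad. I then backed it off about 1.57 rad (91° measured at the wrist, less about 1° of take-up). The stripe did not shift in the fingers, and at the stop it pointed along fixture +x as it should.

**What disagreed:**
- **Finger length:** The finger tips sit about 35–43 mm behind the stated TCP. My first nut probes and closings therefore passed above it without contact, and I had to go lower to grip. The scraper had been held only near the top of its rib, though it did not slip.
- **Camera positions:** The wrist and top cameras differed by 3–5 mm on where the nut was. I used the average, and the low forces when gripping confirmed it was close enough.
- **Side force:** A steady sideways force of about 5 N was present during the last part of the turning and at hand-in. I did not find its cause, but it is well under the limits.

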